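# Lay out cut profiles on their fit-up outlines

### The arm

A 6-joint arm with a two-finger parallel gripper is mounted at the origin on the work surface. World frame = base frame: x ahead of the robot, y to its left, z up, the work surface at z = 0. Lengths are in mm, angles in rad, forces in N, time in s.
With the tool pointing down it reaches from about 425 to 950 mm from the base axis. Payload 3.5 kg.
Tool frame: the origin (TCP) lies midway between the tips of the shut fingers; the grasp point (between the pads) lies 19 mm behind it; z points along the fingers, y is the direction in which the jaws open and shut (so a half turn about z gives the same grasp; the last joint's range is limited). The gripper opens to 85 mm and grips with 20 to 120 N. Pads are 22 mm wide; open, the fingers measure 114 mm over their backs; the gripper's body (76 mm by 85 mm) begins 54 mm behind the grasp point. The pads swing forward as they close: fully open they stand 13 mm farther back than shut.
Start: joints at [1.079, 0.286, 1.577, -0, 1.279, -0.15], TCP at [226.212, 635.951, 231.325] pointing down, gripper open.
Joint ranges: [-2.77, 2.77], [-0.9, 2.22], [0.21, 2.48], [-1.53, 4.67], [0.24, 2.81], [-2.84, 2.84]. Speed limits (rad/s): [2.79, 2.79, 3.14, 3.14, 3.14, 3.14].

### API

Orientations are given as a unit quaternion [x, y, z, w].
In Python, from rig import manip gives the robot as it stands. The module is installed in compiled form; this text tells all that it offers.
- The arm moves only by the tool play_rows, never from a script. Its argument "steps" is a list of rows, each a list of 3 entries, a list of its own where there are three numbers: the shift along the tool's x, y, z in m, then the turn about the tool's z in rad, then the opening, from -1 (shut) to 1 (fully open), so that 0 is half open. A call has 1 to 5 rows; each row is the pose to reach, as a shift and turn from the pose commanded when the call began, along the tool's axes at that moment; what a row does not reach only later rows make up. A row lasts 1/12 s, in which the tool goes at most 41.7 mm and 7.16 degrees, less where a joint would pass 70% of its speed; a pose out of reach is approached as far as the arm can. A call with a gripper value outside its range is refused whole. The fingers move at their own pace and stop on an object; "grip_force" is the grip in N (left out, the last holds). Time passes only in rows, so rows that repeat a pose let the fingers close. It gives the time, the measured TCP pose, the force and the opening at its end, in the units of the state.
- manip.sense(): the state, without advancing time (a new reading comes with each control period).
- manip.camera(name): name is "scene" or "top" or "wrist"; returns (picture, depth): 420x560x3 uint8, blue, green, red; 420x560 float32, mm along the optical axis (not along the pixel's ray), 0 where there is no reading.
- manip.get_calibration(name): a dict with "fov_y" (degrees; the focal length in pixels is half the picture's height over the tangent of half this angle, whatever the lens; pixels are square), "cx", "cy" (the principal point, pixels), "k1" (the pictures are not rectified: a ray, as slopes to the right and down, at radius r is drawn at 1 + k1 r^2 times it, then the intrinsics apply), "pose" (4x4, takes a point from camera to world coordinates). Camera axes: x right, y down, z forward; pixel columns grow to the right and rows downward; lengths in mm; the calibration is good to about 2 mm. A picture is of the moment at which its call begins: read the wrist's pose just before it. get_calibration takes no time and is no camera call; for the wrist camera it gives the pose at the moment of the call.
- manip.close_job(): hands the job in, once; it reports no verdict.
Trained networks look in the newest picture that a camera, given by its name, has taken for a name from the list of things; names that differ only in an ending like _2 or _b are one class to them, and where a whole thing is asked for, a point or a joint stands for the part that bears it (a point fixed in the world has none). Each returns a list of dicts, best first, with "score" (0 to 1); they miss things now and then, are a little off and sometimes report something else, mostly with a low value. They report only what shows in the picture. A call takes as long as a camera call. They do not tell look-alikes from the thing itself.
- manip.search_frame(label, camera): "location" ([x, y, z] in mm, in world coordinates, good to about 4 mm: the middle of the surface that is visible of it).
- manip.tip_of(label, camera): "location" ([x, y, z] in mm, in world coordinates, good to about 4 mm: a listed point, or the origin of a listed thing).
The state is a dict: "clock": time; "qpos": joint angles; "joint_velocities": joint speeds; "tau": joint torques, N m; "tcp_pos": TCP position; "tool_rot": TCP orientation; "contact_force": force on the tool from outside, world axes, zero at the start; "ft_torque": the same for the moment, N m; "grip_width": opening from 0.0 (shut) to 1.0 (fully open).
Only numpy, scipy, OpenCV 4.12 (cv2) and the standard library are available. Lean on these libraries where they do the work, as an engineer would, in place of code of your own. Each camera call takes 0.05 s, during which the arm holds its last target.

### The job

Get the four cut-off tube and channel pieces ready for tacking: stand each one upright on the steel plate whose chalk outline has its shape and size (round, large square, small square, U), centred in the outline and squared up with it, and turn the channel so that its open side points the same way as the open side of the U. Let go of everything, and leave the red set-up block and the wire brush where they are.

Things in the scene. Friction and masses are not known exactly. Their poses are not given: they have to be found in the camera images.
- round_tube: Bright steel round tube cut-off standing on end, 48 mm outside diameter, 4 mm wall, 60 mm tall, about 0.2 kg. Origin: centre of its lower end, z up.
- big_square: Blue-primed square steel tube cut-off standing on end, 50 x 50 mm outside, 4 mm wall, 60 mm tall, about 0.3 kg. Origin: centre of its lower end, z up; x and y square to its sides.
- small_square: Green-primed square steel tube cut-off standing on end, 30 x 30 mm outside, 3.5 mm wall, 60 mm tall, about 0.15 kg. Origin: centre of its lower end, z up; x and y square to its sides.
- channel: Yellow-primed U-channel cut-off standing on end, 60 mm tall, 4 mm thick, about 0.2 kg. From above it is a U: a web 50 mm long (along y) and two flanges that run from it to +x, 40 mm overall in x. Origin: middle of the web's thickness and length, at the lower end, so the footprint spans x -2 to +38 mm, y -25 to +25 mm; the open side faces +x. z up. It can be gripped across the outsides of the two flanges (50 mm, along y).
- round_plate: Fixed rust-brown steel plate on the bench, 90 x 90 x 6 mm, with a circle, 54 mm inside diameter, in flat white chalk lines 5 mm wide on its top. Origin: centre of its underside. The circle is centred on the origin.
- big_square_plate: Fixed rust-brown steel plate on the bench, 90 x 90 x 6 mm, with a large square, 56 mm inside, in flat white chalk lines 5 mm wide on its top. Origin: centre of its underside. The square is centred on the origin, its sides along x and y.
- small_square_plate: Fixed rust-brown steel plate on the bench, 90 x 90 x 6 mm, with a small square, 36 mm inside, in flat white chalk lines 5 mm wide on its top. Origin: centre of its underside. The square is centred on the origin, its sides along x and y.
- channel_plate: Fixed rust-brown steel plate on the bench, 90 x 90 x 6 mm, with a U (a rectangle with one side missing), 56 mm wide inside, in flat white chalk lines 5 mm wide on its top. Origin: centre of its underside. The U is open to +x: inner edges at x = -23 mm (closed side) and y = -28, +28 mm (arms, out to x = 24 mm). The channel fits with its web's middle at x = -19, y = 0, open to +x.
- set_block: Bystander: small red set-up block with bare steel cheeks, 50 x 40 x 20 mm, loose on the bench. Origin: centre of its underside.
- brush: Bystander: wire brush lying bristles down, light wooden back and handle, grey bristles at one end, about 220 x 34 mm, 30 mm high, loose, long side along its x. Origin: on the bench at the middle of its length.
Mind the look-alikes: they are no part of the job. What is meant by the channel is not turquoise, and is the larger of those in its own colour. What is meant by the round_tube is not pink, and is the smaller of those in its own colour.

How it is judged (in metres and radians):
At the end, for the whole second after the job is handed in: Each piece stands upright (within 0.1 rad), released and at rest on its own plate, within 12 mm of its proper place in the outline (for the channel 12 mm each way); squares and channel turned to within 0.2 rad of the outline, the channel open the same way as the U (z of round_tube in the frame of round_plate between 0.003 and 0.01 m and angle between each of round_tube, big_square, small_square, channel's own z axis and vertical below 0.1 rad and linear speed of each of round_tube, big_square, small_square, channel below 0.02 m/s and angular speed of each of round_tube, big_square, small_square, channel below 0.2 rad/s and horizontal distance between round_tube and round_plate below 0.012 m and z of big_square in the frame of big_square_plate between 0.003 and 0.01 m and horizontal distance between big_square and big_square_plate below 0.012 m and (angle between the x axis of big_square and the x axis of big_square_plate, either way round below 0.2 rad or angle between the x axis of big_square and the y axis of big_square_plate, either way round below 0.2 rad) and z of small_square in the frame of small_square_plate between 0.003 and 0.01 m and horizontal distance between small_square and small_square_plate below 0.012 m and (angle between the x axis of small_square and the x axis of small_square_plate, either way round below 0.2 rad or angle between the x axis of small_square and the y axis of small_square_plate, either way round below 0.2 rad) and z of channel in the frame of channel_plate between 0.003 and 0.01 m and x of channel in the frame of channel_plate between -0.031 and -0.007 m and y of channel in the frame of channel_plate between -0.012 and 0.012 m and x of channel_plate in the frame of channel above 0 m and angle between the x axis of channel and the x axis of channel_plate, either way round below 0.2 rad); the robot touches nothing.
It fails at once if the red set-up block pushed more than 20 mm away (distance of set_block from where it was at the start of the episode above 0.02 m).
It fails at once if the wire brush pushed more than 20 mm away (distance of brush from where it was at the start of the episode above 0.02 m).
It also fails if it takes over 109 s, if anything falls off the work surface, if the arm or the gripper's body presses on something with over 40 N, if the wrist force passes 120 N, or if a joint passes its speed limit or range.

## Working session

There is one attempt and no reset: what is moved stays moved. The work goes in short steps, Python scripts to look and compute and a tool call to move; the robot and the scene stay as the last step left them, time stands still between calls to the robot, and variables do not carry over. Pictures are saved under pics/ and viewed, and the job is handed in when it is done.

Besides the shell and the picture viewer there is one more tool, called after "Request:" by a JSON object that holds its "op" and its "data". play_rows: Moves the arm, as the interface text tells. Its arguments: {"type":"object","properties":{"steps":{"type":"array"},"grip_force":{"type":"number"}},"required":["steps"]}

```bash
mkdir -p pics
python3 - <<'E'
from rig import manip
import cv2, numpy as np
print(manip.sense())
for n in ("top","scene"):
    p,d=manip.camera(n); cv2.imwrite(f"pics/{n}0.png",p); np.save(f"{n}0.npy",d); c=manip.get_calibration(n); print(n,c)
    for l in ["round_tube","big_square","small_square","channel","round_plate","big_square_plate","small_square_plate","channel_plate","set_block","brush"]:
        if n=="top": print(l,[(np.round(r["location"]).tolist(),round(r["score"],2)) for r in manip.tip_of(l,n)])
print(manip.sense()["clock"])
E
```

```text
{'clock': 0.0, 'qpos': array([ 1.07898090e+00,  2.87194299e-01,  1.57816024e+00, -1.14133195e-05,
        1.27856988e+00, -1.49963704e-01]), 'joint_velocities': array([ 0.00015123,  0.00011249,  0.00050015, -0.00012324,  0.00040006,
       -0.00132708]), 'tau': array([ 2.94270721e-04, -4.05983591e+01, -2.92626768e+01, -1.32032219e-04,
        5.79559404e-03, -6.13659651e-06]), 'tcp_pos': array([225.92631089, 635.3854739 , 229.93714087]), 'tool_rot': array([ 1.70093049e-01,  9.85427316e-01, -1.10809230e-03, -3.62547692e-04]), 'contact_force': array([ 1.24238944,  0.38524793, -0.97106895]), 'ft_torque': array([-0.00761323, -0.04660491, -0.02384948]), 'grip_width': 1.0016447915271933}
top {'fov_y': 47.46824200290885, 'cx': 278.5449932842404, 'cy': 202.01379561318717, 'k1': -0.1541094783489978, 'pose': array([[-4.84290931e-03, -9.83986743e-01,  1.78175854e-01,
         4.11610413e+02],
       [-9.99942847e-01,  3.06687070e-03, -1.02419737e-02,
         7.12503916e+00],
       [ 9.53152399e-03, -1.78215271e-01, -9.83945358e-01,
         1.03644577e+03],
       [ 0.00000000e+00,  0.0000000
[... 455 characters left out ...]
-3.0], 0.44)]
big_square_plate [([453.0, -296.0, -1.0], 0.63)]
small_square_plate [([604.0, -126.0, 1.0], 0.65)]
channel_plate [([438.0, 139.0, -2.0], 0.62)]
set_block [([527.0, 9.0, 4.0], 0.92)]
brush [([783.0, 20.0, 1.0], 0.75)]
scene {'fov_y': 51.12515013490167, 'cx': 279.6004154795543, 'cy': 211.41626239482537, 'k1': 0.00024693688195193716, 'pose': array([[-6.35582348e-01,  4.41852059e-01, -6.33089122e-01,
         1.13315858e+03],
       [ 7.72027480e-01,  3.60631764e-01, -5.23372049e-01,
         4.72753437e+02],
       [-2.94097052e-03, -8.21408235e-01, -5.70333115e-01,
         5.45612626e+02],
       [ 0.00000000e+00,  0.00000000e+00,  0.00000000e+00,
         1.00000000e+00]])}
0.6
```

View pics/top0.png

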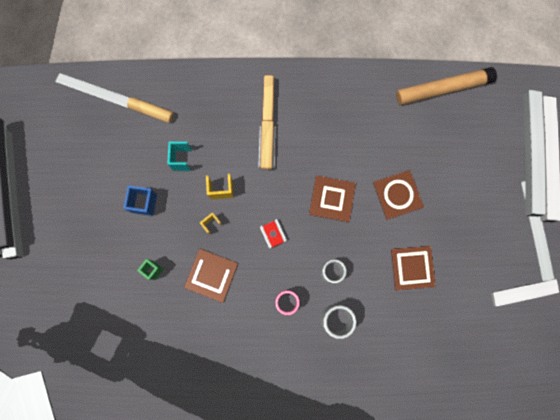

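View pics/scene0.png

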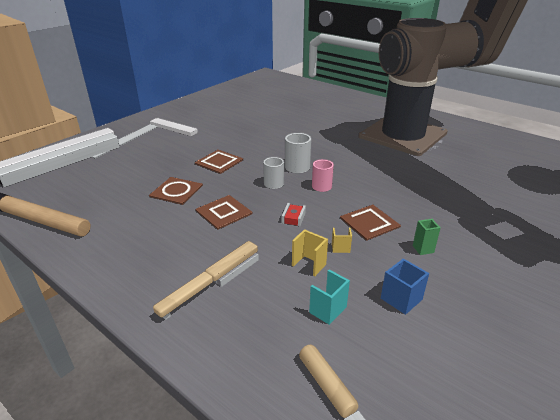

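```bash
cat > h.py <<'E'
import cv2, numpy as np
from rig import manip
def K(c,H=420):
    f=H/2/np.tan(np.radians(c["fov_y"]/2)); return np.array([[f,0,c["cx"]],[0,f,c["cy"]],[0,0,1.]])
def rays(c,uv):
    D=np.array([c["k1"],0,0,0,0.]); n=cv2.undistortPoints(np.asarray(uv,float).reshape(-1,1,2),K(c),D)[:,0]
    return np.c_[n,np.ones(len(n))]@c["pose"][:3,:3].T
def onplane(c,uv,z):
    r=rays(c,uv); o=c["pose"][:3,3]; return o+r*((z-o[2])/r[:,2])[:,None]
def cloud(c,d):
    v,u=np.mgrid[0:d.shape[0],0:d.shape[1]]; r=rays(c,np.c_[u.ravel(),v.ravel()])
    P=c["pose"][:3,3]+r*d.ravel()[:,None]; P[d.ravel()==0]=np.nan; return P.reshape(*d.shape,3)
def proj(c,P):
    T=np.linalg.inv(c["pose"]); rv,_=cv2.Rodrigues(T[:3,:3]); return cv2.projectPoints(np.asarray(P,float).reshape(-1,1,3),rv,T[:3,3],K(c),np.array([c["k1"],0,0,0,0.]))[0][:,0]
E
python3 - <<'E'
from h import *
im=cv2.imread("pics/top0.png"); d=np.load("top0.npy"); c=manip.get_calibration("top"); P=cloud(c,d)
boxes=dict(big_square=(118,180,160,222),small_square=(132,254,165,285),channel=(198,165,240,205),turq=(160,135,195,175),ysmall=(195,207,225,237),round=(318,255,352,290),biground=(318,300,362,345),pink=(272,286,304,320))
for n,(a,b,e,f) in boxes.items():
    Q=P[b:f,a:e].reshape(-1,3); z=Q[:,2]; 
    m=z>35; T=Q[m]; zt=np.percentile(T[:,2],90) if m.any() else -1
    R=T[abs(T[:,2]-zt)<6]
    print(n,m.sum(),"ztop",round(zt,1),len(R),"rect",[np.round(x,1) for x in cv2.minAreaRect(R[:,:2].astype(np.float32))], "circ",np.round(cv2.minEnclosingCircle(R[:,:2].astype(np.float32))[1],1))
pb=dict(round_plate=(365,165,430,225),big_square_plate=(385,240,440,295),small_square_plate=(305,170,360,225),channel_plate=(180,245,242,305))
for n,(a,b,e,f) in pb.items():
    s=im[b:f,a:e].astype(int); chalk=(s.min(2)>150)
    v,u=np.nonzero(chalk); W=onplane(c,np.c_[u+a,v+b],6.)[:,:2].astype(np.float32)
    br=(s[...,2]-s[...,0]>25)|chalk; br=cv2.morphologyEx(br.astype(np.uint8),cv2.MORPH_OPEN,np.ones((3,3)))
    v2,u2=np.nonzero(br); B=onplane(c,np.c_[u2+a,v2+b],6.)[:,:2].astype(np.float32)
    zz=P[b:f,a:e,2][br>0]
    print(n,"chalk",len(W),[np.round(x,1) for x in cv2.minAreaRect(W)],"mean",W.mean(0).round(1),"plate",[np.round(x,1) for x in cv2.minAreaRect(B)],B.mean(0).round(1),"z",np.nanmedian(zz).round(1))
x=cv2.resize(im[130:300,110:250],None,fx=4,fy=3.5,interpolation=cv2.INTER_CUBIC);cv2.imwrite("pics/c1.png",x)
x=cv2.resize(im[160:350,260:450],None,fx=3.1,fy=3.1,interpolation=cv2.INTER_CUBIC);cv2.imwrite("pics/c2.png",x)
E
```

```text
big_square 349 ztop 62.4 192 rect [array([597.1, 294.3]), array([51.4, 49.2]), np.float64(81.8)] circ 34.6
small_square 190 ztop 62.0 109 rect [array([449.6, 267.6]), array([31.8, 30.8]), np.float64(50.6)] circ 20.7
channel 206 ztop 61.9 124 rect [array([625.8, 123.7]), array([39.7, 50.5]), np.float64(2.6)] circ 31.1
turq 275 ztop 61.9 125 rect [array([695.2, 213. ]), array([41.2, 50.2]), np.float64(89.7)] circ 32.0
ysmall 61 ztop 42.8 57 rect [array([550.2, 143.3]), array([26.7, 33.6]), np.float64(39.1)] circ 20.1
round 190 ztop 62.1 142 rect [array([ 445.4, -115.4]), array([47.1, 46.3]), np.float64(55.5)] circ 24.2
biground 422 ztop 82.7 256 rect [array([ 345.9, -121.9]), array([61.9, 62.8]), np.float64(88.2)] circ 32.8
pink 157 ztop 62.4 137 rect [array([382.6, -19.2]), array([44.5, 46.1]), np.float64(89.7)] circ 24.1
round_plate chalk 293 [array([ 615.7, -270.9]), array([66.4, 63.6]), np.float64(89.8)] mean [ 615.6 -270.5] plate [array([ 615.2, -269.9]), array([90.4, 91.3]), np.float64(18.2)] [ 614.8 -269.7] z 6.4
big_square_plate chalk 389 [array([ 452.4, -296.6]), array([68.5, 69. ]), np.float64(3.8)] mean [ 452.4 -296.4] plate [array([ 452.2, -295.8]), array([90.5, 91.1]), np.float64(4.1)] [ 452.1 -295.5] z 6.7
small_square_plate chalk 251 [array([ 607.1, -121.9]), array([48.4, 48.7]), np.float64(79.0)] mean [ 606.9 -122.2] plate [array([ 606.7, -121.6]), array([90.4, 91.1]), np.float64(78.9)] [ 606.2 -121.6] z 6.5
channel_plate chalk 301 [array([437.2, 144.3]), array([69.6, 55.2]), np.float64(69.9)] mean [430.2 146.3] plate [array([439.5, 142.9]), array([91.3, 91.3]), np.float64(69.7)] [439.2 143. ] z 6.9
```

```bash
ls pics
```

```text
c1.png
c2.png
scene0.png
top0.png
```

View pics/c1.png

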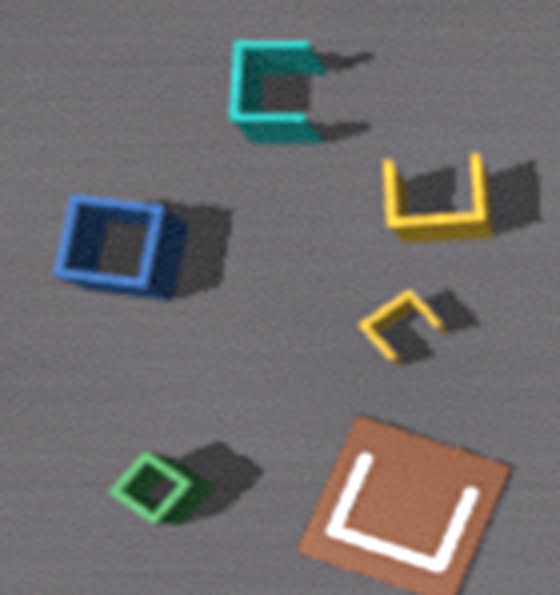

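View pics/c2.png

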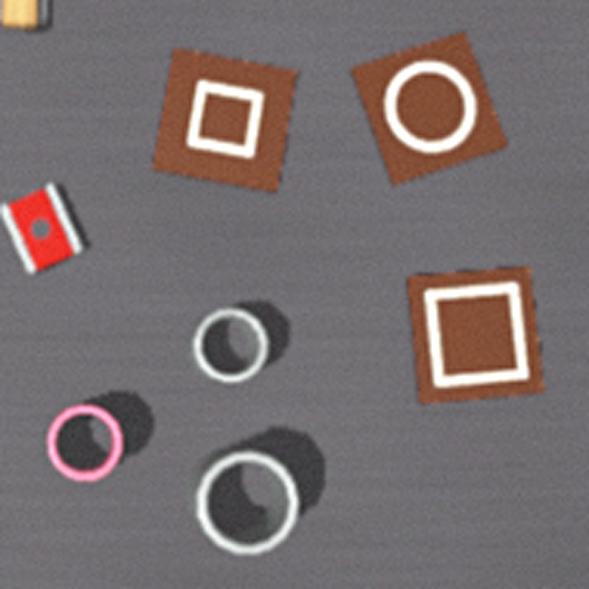

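The top picture (top0) shows these candidates.

- **Round:** bright steel, smaller at (334,271), Ø≈48, 62 high. The others are bright steel, larger at (340,322), Ø≈64, 83 high, and pink at (288,302). I choose (334,271).
- **Channel:** yellow, larger at (219,187), 40x50x62. The others are yellow, smaller at (210,222), 27x34x43, and turquoise at (178,155). I choose (219,187), which opens to +x.
- **Squares:** blue at (139,200) and green at (149,269), one of each.

The crops c1 and c2 confirm these choices.

```bash
cat > plan.py <<'E'
import sys
from h import *
from scipy.spatial.transform import Rotation as R
def go(x,y,z,phi):
    s=manip.sense(); M=R.from_quat(s["tool_rot"]).as_matrix()
    sh=M.T@(np.array([x,y,z])-s["tcp_pos"])/1000
    cur=np.degrees(np.arctan2(M[1,1],M[0,1])); dphi=(phi-cur+90)%180-90
    print("t",round(s["clock"],2),"tcp",s["tcp_pos"].round(1),"phi",round(cur,1),"w",round(s["grip_width"],3),"F",s["contact_force"].round(1))
    print("shift",sh.round(4),"turn",round(-np.radians(dphi),3),"rows",round(np.linalg.norm(sh)/.0417,1),"j6",round(s["qpos"][5],2))
if len(sys.argv)>4: go(*map(float,sys.argv[1:5]))
E
python3 plan.py 620 123.4 150 92.6
```

```text
t 0.6 tcp [226.2 636.  231.4] phi 70.4 w 1.0 F [-0.5  0.7 -0.8]
shift [-0.5428 -0.351   0.0814] turn -0.387 rows 15.6 j6 -0.15
```

Request:
{"op": "play_rows", "data": {"steps": [[[-0.543,-0.351,0.081],-0.387,1],[[-0.543,-0.351,0.081],-0.387,1],[[-0.543,-0.351,0.081],-0.387,1],[[-0.543,-0.351,0.081],-0.387,1],[[-0.543,-0.351,0.081],-0.387,1]], "grip_force": 50}}

```text
clock: 1.02
tcp_pos: [351.7, 472.3, 205.7]
tool_rot: [-0.023, 1.0, 0.0, 0.0]
contact_force: [0.4, 0.2, 1.0]
grip_width: 0.998
```

```bash
python3 plan.py 620 123.4 150 92.6
```

```text
t 1.02 tcp [351.7 472.3 205.7] phi 92.7 w 0.998 F [0.4 0.2 1. ]
shift [-0.2516 -0.3611  0.0557] turn 0.001 rows 10.6 j6 -0.86
```

Request:
{"op": "play_rows", "data": {"steps": [[[-0.2516,-0.361,0.056],0,1],[[-0.2516,-0.361,0.056],0,1],[[-0.2516,-0.361,0.056],0,1],[[-0.2516,-0.361,0.056],0,1],[[-0.2516,-0.361,0.056],0,1]]}}

```text
clock: 1.43
tcp_pos: [477.7, 308.0, 179.6]
tool_rot: [-0.023, 1.0, 0.0, 0.0]
contact_force: [0.6, 0.8, 1.0]
grip_width: 1.008
```

```bash
python3 plan.py 620 123.4 110 92.6
```

```text
t 1.43 tcp [477.7 308.  179.6] phi 92.6 w 1.008 F [0.6 0.8 1. ]
shift [-0.1338 -0.1908  0.0696] turn -0.0 rows 5.8 j6 -1.22
```

Request:
{"op": "play_rows", "data": {"steps": [[[-0.134,-0.191,0.03],0,1],[[-0.134,-0.191,0.03],0,1],[[-0.134,-0.191,0.03],0,1],[[-0.134,-0.191,0.03],0,1],[[-0.134,-0.191,0.03],0,1]]}}

```text
clock: 1.85
tcp_pos: [604.0, 144.2, 152.9]
tool_rot: [-0.023, 1.0, 0.0, 0.0]
contact_force: [0.3, 0.5, 0.2]
grip_width: 1.0
```

Request:
{"op": "play_rows", "data": {"steps": [[[0,-0.028,0.02],0,1],[[0,-0.028,0.04],0,1]]}}

```text
clock: 2.02
tcp_pos: [607.2, 113.0, 113.9]
tool_rot: [-0.02, 1.0, -0.001, 0.002]
contact_force: [-0.0, 0.1, -0.4]
grip_width: 1.001
```

```bash
python3 plan.py 620 123.4 24 92.6;python3 - <<'E'
from h import *
c=manip.get_calibration("wrist");p,d=manip.camera("wrist");cv2.imwrite("pics/w1.png",p)
P=cloud(c,d); m=(P[...,2]>54)&(P[...,2]<68)&(abs(P[...,0]-625)<45)&(abs(P[...,1]-123)<45)
hsv=cv2.cvtColor(p,cv2.COLOR_BGR2HSV); m&=(hsv[...,1]>100)
print(m.sum(),cv2.minAreaRect(P[m][:,:2].astype(np.float32)))
E
```

```text
t 2.02 tcp [607.2 113.  113.9] phi 92.3 w 1.001 F [-0.   0.1 -0.4]
shift [-0.0129  0.0101  0.09  ] turn -0.005 rows 2.2 j6 -1.59
1304 ((626.6826171875, 124.34953308105469), (39.9815788269043, 49.77265167236328), 4.273900508880615)
```

View pics/w1.png

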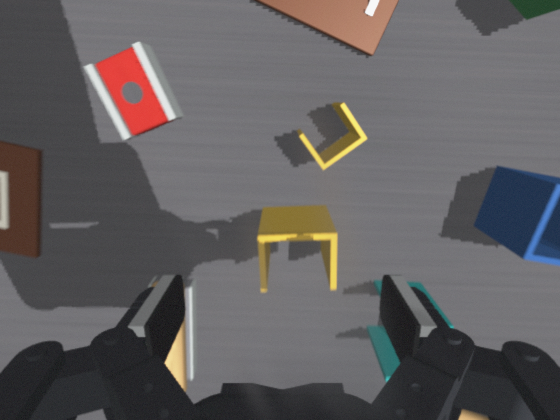

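The wrist picture shows the large yellow channel at (297,250), between the fingers and opening away from the camera. It measures 40 x 50 at (626.7,124.3), which agrees with the top view.

```bash
python3 plan.py 620.4 123.9 24 93.5
```

```text
t 2.07 tcp [602.7 114.9 107.9] phi 92.3 w 1.003 F [-2.2 -0.1 -2.7]
shift [-0.0186  0.0083  0.0838] turn -0.02 rows 2.1 j6 -1.59
```

Request:
{"op": "play_rows", "data": {"steps": [[[-0.017,0.007,0.0],-0.02,1],[[-0.017,0.007,0.0],-0.02,1],[[-0.017,0.007,0.0],-0.02,1],[[-0.017,0.007,0.0],-0.02,1]]}}

```text
clock: 2.4
tcp_pos: [620.7, 126.4, 113.6]
tool_rot: [-0.033, 0.999, -0.0, 0.0]
contact_force: [0.2, -0.2, -0.5]
grip_width: 1.0
```

```bash
python3 plan.py 620.4 123.9 24 93.5
```

```text
t 2.4 tcp [620.7 126.4 113.6] phi 93.8 w 1.0 F [ 0.2 -0.2 -0.5]
shift [ 0.0006 -0.0025  0.0896] turn 0.005 rows 2.2 j6 -1.6
```

Request:
{"op": "play_rows", "data": {"steps": [[[0,-0.002,0.03],0,1],[[0,-0.002,0.06],0,1],[[0,-0.002,0.085],0,1],[[0,-0.002,0.098],0,1],[[0,-0.002,0.098],0,1]]}}

```text
clock: 2.82
tcp_pos: [617.8, 124.0, 11.5]
tool_rot: [-0.033, 0.999, -0.0, -0.003]
contact_force: [-0.3, -0.4, -0.3]
grip_width: 1.002
```

Request:
{"op": "play_rows", "data": {"steps": [[[0,0,0],0,-1],[[0,0,0],0,-1],[[0,0,0],0,-1],[[0,0,0],0,-1],[[0,0,0],0,-1]]}}

```text
clock: 3.23
tcp_pos: [622.9, 124.0, 17.5]
tool_rot: [-0.033, 0.999, 0.0, 0.002]
contact_force: [0.1, 0.2, 5.4]
grip_width: 0.581
```

Request:
{"op": "play_rows", "data": {"steps": [[[0,0,0],0,-1],[[0,0,0],0,-1]]}}

```text
clock: 3.4
tcp_pos: [623.0, 124.0, 17.6]
tool_rot: [-0.033, 0.999, 0.0, 0.002]
contact_force: [-0.8, -0.0, 5.1]
grip_width: 0.577
```

Request:
{"op": "play_rows", "data": {"steps": [[[0,0,-0.01],0,-1],[[0,0,-0.03],0,-1],[[0,0,-0.06],0,-1],[[0,0,-0.09],0,-1],[[0,0,-0.11],0,-1]]}}

```text
clock: 3.82
tcp_pos: [621.4, 123.8, 127.7]
tool_rot: [-0.033, 0.999, 0.0, 0.001]
contact_force: [-0.1, -0.1, -2.2]
grip_width: 0.58
```

Request:
{"op": "play_rows", "data": {"steps": [[[0,0,0],0,-1],[[0,0,0],0,-1]]}}

```text
clock: 3.98
tcp_pos: [621.3, 123.9, 126.0]
tool_rot: [-0.033, 0.999, -0.0, 0.001]
contact_force: [-0.5, 0.4, -2.7]
grip_width: 0.579
```

```bash
python3 plan.py 432.8 145.4 125 69.7;  python3 - <<'E'
from h import *
c=manip.get_calibration("wrist");p,d=manip.camera("wrist");cv2.imwrite("pics/w2.png",p)
E
```

```text
t 3.98 tcp [621.3 123.9 126. ] phi 93.7 w 0.579 F [-0.5  0.4 -2.7]
shift [0.1867 0.0338 0.0005] turn 0.42 rows 4.6 j6 -1.6
```

View pics/w2.png

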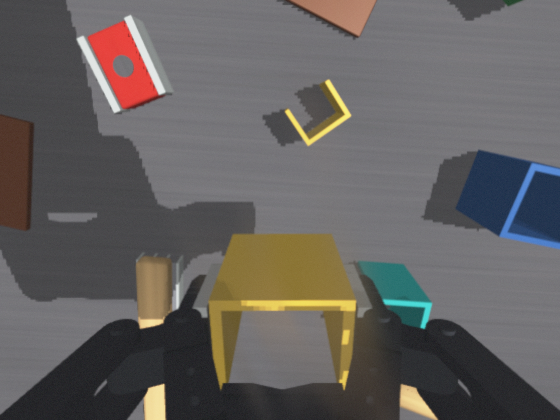

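```bash
cat > inhand.py <<'E'
from h import *
from scipy.spatial.transform import Rotation as R
# rim points of held piece in tool-ish frame (origin TCP, world yaw removed to tool axes)
import sys
def meas(hlo,hhi,name,zt0=110):
    s=manip.sense(); c=manip.get_calibration("wrist");p,d=manip.camera("wrist");cv2.imwrite("pics/%s.png"%name,p)
    P=cloud(c,d); hsv=cv2.cvtColor(p,cv2.COLOR_BGR2HSV)
    m=(hsv[...,0]>=hlo)&(hsv[...,0]<=hhi)&(hsv[...,1]>100)&(P[...,2]>s["tcp_pos"][2]-40)
    M=R.from_quat(s["tool_rot"]).as_matrix(); T=(P[m]-s["tcp_pos"])@M
    z=T[:,2]; print("tool z range",np.percentile(z,[1,10,50,90,99]).round(1))
    zt=np.percentile(z,2); top=T[z<zt+5]
    print("all rect",cv2.minAreaRect(T[:,:2].astype(np.float32)),"x pct",np.percentile(T[:,0],[1,50,99]).round(1))
    print("rim rect",len(top),cv2.minAreaRect(top[:,:2].astype(np.float32)),"x",np.percentile(top[:,0],[1,50,99]).round(1),"y",np.percentile(top[:,1],[1,50,99]).round(1))
meas(int(sys.argv[1]),int(sys.argv[2]),sys.argv[3])
E
python3 inhand.py 18 32 w3
```

```text
tool z range [-43.8 -42.9 -30.8   2.3  15.7]
all rect ((-3.196807861328125, 3.0801048278808594), (88.69068908691406, 42.60857391357422), 89.77938079833984) x pct [-22.3  15.   15.9]
rim rect 4360 ((-2.497295379638672, 3.0777587890625), (88.47978210449219, 41.603981018066406), 89.14068603515625) x [-20.   12.   15.9] y [-24.1   0.9  25.8]
```

```bash
python3 plan.py 434.2 144.9 126 69.7
```

```text
t 4.08 tcp [619.2 123.7 122.5] phi 93.7 w 0.583 F [-0.4  0.5 -2.7]
shift [ 0.1833  0.0332 -0.0028] turn 0.419 rows 4.5 j6 -1.6
```

Request:
{"op": "play_rows", "data": {"steps": [[[0.186,0.033,-0.002],0.419,-1],[[0.186,0.033,-0.002],0.419,-1],[[0.186,0.033,-0.002],0.419,-1],[[0.186,0.033,-0.002],0.419,-1],[[0.186,0.033,-0.002],0.419,-1]]}}

```text
clock: 4.5
tcp_pos: [426.5, 144.7, 122.6]
tool_rot: [0.177, 0.984, -0.001, -0.005]
contact_force: [0.5, 0.0, -1.7]
grip_width: 0.576
```

Request:
{"op": "play_rows", "data": {"steps": [[[0,0,0],0,-1],[[0,0,0],0,-1],[[0,0,0],0,-1]]}}

```text
clock: 4.75
tcp_pos: [433.2, 144.5, 126.0]
tool_rot: [0.176, 0.984, -0.0, -0.0]
contact_force: [-0.1, 0.3, -1.2]
grip_width: 0.58
```

```bash
python3 plan.py 434.2 144.9 126 69.7
```

```text
t 4.75 tcp [433.2 144.5 126. ] phi 69.7 w 0.58 F [-0.1  0.3 -1.2]
shift [-0.0008  0.0007 -0.    ] turn 0.001 rows 0.0 j6 -1.12
```

Request:
{"op": "play_rows", "data": {"steps": [[[-0.001,0,0.03],0,-1],[[-0.001,0,0.06],0,-1],[[-0.001,0,0.08],0,-1],[[-0.001,0,0.093],0,-1],[[-0.001,0,0.096],0,-1]]}}

```text
clock: 5.17
tcp_pos: [433.0, 143.7, 27.6]
tool_rot: [0.176, 0.984, -0.001, -0.003]
contact_force: [-1.1, -0.8, -1.6]
grip_width: 0.583
```

Request:
{"op": "play_rows", "data": {"steps": [[[0,0,0.001],0,-1],[[0,0,0.002],0,-1],[[0,0,0.004],0,-1],[[0,0,0.004],0,-1]]}}

```text
clock: 5.5
tcp_pos: [435.2, 144.3, 27.6]
tool_rot: [0.176, 0.984, 0.0, 0.001]
contact_force: [0.3, -0.1, -2.0]
grip_width: 0.58
```

Request:
{"op": "play_rows", "data": {"steps": [[[0,0,0.001],0,-1],[[0,0,0.002],0,-1],[[0,0,0.003],0,-1],[[0,0,0.003],0,-1],[[0,0,0.003],0,-1]]}}

```text
clock: 5.92
tcp_pos: [434.1, 144.3, 23.9]
tool_rot: [0.176, 0.984, 0.0, 0.0]
contact_force: [-0.0, 0.1, -2.2]
grip_width: 0.584
```

Request:
{"op": "play_rows", "data": {"steps": [[[0,0,0.001],0,-1],[[0,0,0.001],0,-1],[[0,0,0.002],0,-1],[[0,0,0.002],0,-1],[[0,0,0.002],0,-1]]}}

```text
clock: 6.33
tcp_pos: [434.3, 144.3, 23.5]
tool_rot: [0.176, 0.984, -0.0, -0.001]
contact_force: [-6.1, 0.0, 12.4]
grip_width: 0.58
```

Contact at z = 23.5, as expected, so I release.

Request:
{"op": "play_rows", "data": {"steps": [[[0,0,-0.001],0,0.4],[[0,0,-0.001],0,0.6],[[0,0,-0.001],0,1],[[0,0,-0.001],0,1],[[0,0,-0.001],0,1]]}}

```text
clock: 6.75
tcp_pos: [434.1, 144.3, 22.6]
tool_rot: [0.176, 0.984, -0.0, -0.0]
contact_force: [-0.0, -0.7, 0.3]
grip_width: 0.998
```

Request:
{"op": "play_rows", "data": {"steps": [[[0,0,-0.02],0,1],[[0,0,-0.04],0,1],[[0,0,-0.07],0,1],[[0,0,-0.1],0,1],[[0,0,-0.1],0,1]]}}

```text
clock: 7.17
tcp_pos: [438.3, 144.8, 129.0]
tool_rot: [0.176, 0.984, 0.002, 0.006]
contact_force: [1.2, -0.1, 1.1]
grip_width: 0.997
```

```bash
python3 plan.py 449.6 267.6 110 50.6;  python3 - <<'E'
from h import *
c=manip.get_calibration("wrist");p,d=manip.camera("wrist");cv2.imwrite("pics/w4.png",p)
P=cloud(c,d); hsv=cv2.cvtColor(p,cv2.COLOR_BGR2HSV)
for n,lo,hi,x,y in (("chan",18,32,438,143),("green",40,85,450,268)):
    m=(P[...,2]>56)&(P[...,2]<80)&(abs(P[...,0]-x)<45)&(abs(P[...,1]-y)<45)&(hsv[...,1]>90)&(hsv[...,0]>lo)&(hsv[...,0]<hi)
    print(n,m.sum()); 
    if m.sum(): print(cv2.minAreaRect(P[m][:,:2].astype(np.float32)),np.percentile(P[m][:,2],[50,95]))
E
```

```text
t 7.17 tcp [438.3 144.8 129. ] phi 69.7 w 0.997 F [ 1.2 -0.1  1.1]
shift [0.0322 0.119  0.0193] turn 0.334 rows 3.0 j6 -1.12
chan 1558
((438.4052734375, 143.4507293701172), (50.349037170410156, 40.483131408691406), 70.37965393066406) [66.0118586  67.21509638]
green 1171
((449.4034729003906, 268.14093017578125), (31.28238296508789, 29.76859474182129), 52.82236862182617) [60.05078368 61.29865419]
```

View pics/w4.png

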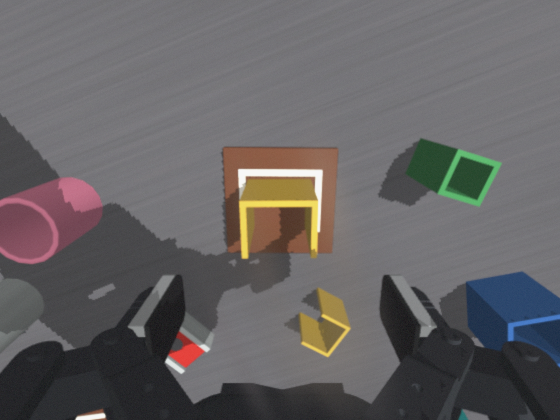

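The channel stands on its U at (438.4,143.5), where the target was (438.4,143.3). Its yaw is within 1° and its top is at 66. Next is the green square at (470,178) in this picture.

Request:
{"op": "play_rows", "data": {"steps": [[[0.033,0.118,0.018],0.32,1],[[0.033,0.118,0.018],0.32,1],[[0.033,0.118,0.018],0.32,1],[[0.033,0.118,0.018],0.32,1],[[0.033,0.118,0.018],0.32,1]]}}

```text
clock: 7.63
tcp_pos: [442.8, 268.1, 102.8]
tool_rot: [0.328, 0.945, -0.001, -0.001]
contact_force: [0.1, -0.8, -0.2]
grip_width: 1.001
```

Request:
{"op": "play_rows", "data": {"steps": [[[0,0,0],0,1],[[0,0,0],0,1]]}}

```text
clock: 7.8
tcp_pos: [443.5, 265.4, 104.0]
tool_rot: [0.33, 0.944, -0.001, -0.001]
contact_force: [0.3, -0.4, 0.8]
grip_width: 1.0
```

```bash
python3 plan.py 449.5 267.9 17 51.5
```

```text
t 7.8 tcp [443.5 265.4 104. ] phi 51.4 w 1.0 F [ 0.3 -0.4  0.8]
shift [-0.0032  0.0059  0.087 ] turn -0.002 rows 2.1 j6 -0.55
```

Request:
{"op": "play_rows", "data": {"steps": [[[-0.003,0.006,0.02],0,1],[[-0.003,0.006,0.05],0,1],[[-0.003,0.006,0.075],0,1],[[-0.003,0.006,0.086],0,1],[[-0.003,0.006,0.086],0,1]]}}

```text
clock: 8.22
tcp_pos: [447.8, 267.1, 15.9]
tool_rot: [0.331, 0.944, -0.002, -0.003]
contact_force: [0.5, -0.1, -0.9]
grip_width: 0.998
```

Request:
{"op": "play_rows", "data": {"steps": [[[0,0,0],0,1],[[0,0,0],0,1]]}}

```text
clock: 8.38
tcp_pos: [451.5, 269.2, 20.5]
tool_rot: [0.331, 0.944, 0.001, 0.001]
contact_force: [-0.3, 0.5, 0.5]
grip_width: 1.002
```

Request:
{"op": "play_rows", "data": {"steps": [[[0,0,0],0,-1],[[0,0,0],0,-1],[[0,0,0],0,-1],[[0,0,0],0,-1],[[0,0,0],0,-1]]}}

```text
clock: 8.8
tcp_pos: [450.5, 269.5, 19.5]
tool_rot: [0.33, 0.944, 0.0, 0.0]
contact_force: [1.4, -0.1, -0.8]
grip_width: 0.346
```

Request:
{"op": "play_rows", "data": {"steps": [[[0,0,0],0,-1],[[0,0,0],0,-1],[[0,0,0],0,-1],[[0,0,0],0,-1]]}}

```text
clock: 9.13
tcp_pos: [450.6, 269.5, 19.4]
tool_rot: [0.331, 0.944, 0.0, 0.0]
contact_force: [-1.2, -0.6, 5.2]
grip_width: 0.346
```

Gripped at 29.4 mm with z 19.4. Lifting, then checking the piece in the hand.

Request:
{"op": "play_rows", "data": {"steps": [[[0,0,-0.01],0,-1],[[0,0,-0.03],0,-1],[[0,0,-0.06],0,-1],[[0,0,-0.09],0,-1],[[0,0,-0.11],0,-1]]}}

```text
clock: 9.55
tcp_pos: [450.5, 269.4, 131.2]
tool_rot: [0.331, 0.944, 0.001, 0.001]
contact_force: [0.9, 0.8, -0.5]
grip_width: 0.346
```

Request:
{"op": "play_rows", "data": {"steps": [[[0,0,0],0,-1],[[0,0,0],0,-1],[[0,0,0],0,-1]]}}

```text
clock: 9.8
tcp_pos: [448.9, 268.8, 127.2]
tool_rot: [0.331, 0.944, -0.001, -0.001]
contact_force: [-0.3, -0.3, -1.8]
grip_width: 0.346
```

```bash
python3 inhand.py 40 85 w5; python3 plan.py 606.8 -121.7 130 78.9
```

```text
tool z range [-41.7 -41.  -29.8  -2.   15.9]
all rect ((-0.18660831451416016, 0.9020748138427734), (30.831941604614258, 31.416418075561523), 89.9416732788086) x pct [-14.3  12.4  15.1]
rim rect 3013 ((-0.18668270111083984, 0.8294858932495117), (30.686763763427734, 31.416418075561523), 89.9416732788086) x [-14.9   6.   15.1] y [-14.3  -0.5  15.2]
t 9.85 tcp [448.6 268.6 126.6] phi 51.4 w 0.349 F [-1.5  0.1 -1.4]
shift [-0.3672 -0.2063 -0.0034] turn -0.48 rows 10.1 j6 -0.55
```

View pics/w5.png

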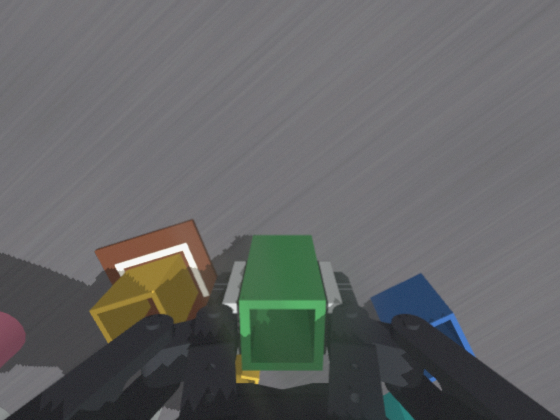

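The green tube is held square and centred in the jaws.

Request:
{"op": "play_rows", "data": {"steps": [[[-0.367,-0.206,-0.003],-0.48,-1],[[-0.367,-0.206,-0.003],-0.48,-1],[[-0.367,-0.206,-0.003],-0.48,-1],[[-0.367,-0.206,-0.003],-0.48,-1],[[-0.367,-0.206,-0.003],-0.48,-1]]}}

```text
clock: 10.27
tcp_pos: [521.0, 91.5, 127.8]
tool_rot: [0.094, 0.996, -0.0, -0.002]
contact_force: [0.7, 0.2, -1.4]
grip_width: 0.349
```

```bash
python3 plan.py 606.8 -121.7 130 78.9
```

```text
t 10.27 tcp [521.   91.5 127.8] phi 79.2 w 0.349 F [ 0.7  0.2 -1.4]
shift [-0.1242 -0.1934 -0.0026] turn 0.005 rows 5.5 j6 -1.4
```

Request:
{"op": "play_rows", "data": {"steps": [[[-0.124,-0.193,-0.002],0.005,-1],[[-0.124,-0.193,-0.002],0.005,-1],[[-0.124,-0.193,-0.002],0.005,-1],[[-0.124,-0.193,-0.002],0.005,-1],[[-0.124,-0.193,-0.002],0.005,-1]]}}

```text
clock: 10.68
tcp_pos: [598.0, -102.7, 129.2]
tool_rot: [0.099, 0.995, 0.001, -0.002]
contact_force: [0.7, 0.7, -1.4]
grip_width: 0.346
```

Request:
{"op": "play_rows", "data": {"steps": [[[-0.012,-0.018,0],0,-1],[[-0.012,-0.018,0],0,-1],[[-0.012,-0.018,0],0,-1],[[-0.012,-0.018,0],0,-1],[[-0.012,-0.018,0],0,-1]]}}

```text
clock: 11.1
tcp_pos: [606.1, -119.5, 130.5]
tool_rot: [0.099, 0.995, 0.001, -0.001]
contact_force: [0.3, -0.3, -0.7]
grip_width: 0.347
```

```bash
python3 plan.py 606.8 -121.7 30 78.9
```

```text
t 11.1 tcp [ 606.1 -119.5  130.5] phi 78.7 w 0.347 F [ 0.3 -0.3 -0.7]
shift [-0.0014 -0.0021  0.1005] turn -0.004 rows 2.4 j6 -1.73
```

Request:
{"op": "play_rows", "data": {"steps": [[[-0.001,-0.002,0.03],0,-1],[[-0.001,-0.002,0.06],0,-1],[[-0.001,-0.002,0.085],0,-1],[[-0.001,-0.002,0.098],0,-1],[[-0.001,-0.002,0.1],0,-1]]}}

```text
clock: 11.52
tcp_pos: [604.9, -120.9, 28.2]
tool_rot: [0.098, 0.995, 0.001, -0.004]
contact_force: [-1.0, -0.1, -1.5]
grip_width: 0.345
```

Request:
{"op": "play_rows", "data": {"steps": [[[0,0,0],0,-1],[[0,0,0.001],0,-1],[[0,0,0.002],0,-1],[[0,0,0.003],0,-1],[[0,0,0.003],0,-1]]}}

```text
clock: 11.93
tcp_pos: [608.6, -123.5, 30.2]
tool_rot: [0.099, 0.995, -0.0, 0.001]
contact_force: [0.6, -0.3, -1.6]
grip_width: 0.344
```

Request:
{"op": "play_rows", "data": {"steps": [[[0,0,0.001],0,-1],[[0,0,0.002],0,-1],[[0,0,0.003],0,-1],[[0,0,0.003],0,-1],[[0,0,0.003],0,-1]]}}

```text
clock: 12.35
tcp_pos: [607.7, -123.2, 25.8]
tool_rot: [0.099, 0.995, 0.0, -0.0]
contact_force: [0.2, 0.7, -2.3]
grip_width: 0.345
```

Request:
{"op": "play_rows", "data": {"steps": [[[0,0,0.001],0,-1],[[0,0,0.001],0,-1],[[0,0,0.001],0,-1]]}}

```text
clock: 12.6
tcp_pos: [608.0, -123.3, 25.5]
tool_rot: [0.099, 0.995, -0.0, 0.0]
contact_force: [-1.4, 0.4, 2.7]
grip_width: 0.345
```

Request:
{"op": "play_rows", "data": {"steps": [[[0,0,0],0,-0.1],[[0,0,0],0,0.2],[[0,0,0],0,1],[[0,0,0],0,1],[[0,0,0],0,1]]}}

```text
clock: 13.02
tcp_pos: [607.8, -123.2, 24.9]
tool_rot: [0.099, 0.995, -0.0, 0.0]
contact_force: [-0.2, 0.4, 0.6]
grip_width: 0.981
```

Request:
{"op": "play_rows", "data": {"steps": [[[0,0,0],0,1],[[0,0,-0.02],0,1],[[0,0,-0.05],0,1],[[0,0,-0.085],0,1],[[0,0,-0.1],0,1]]}}

```text
clock: 13.43
tcp_pos: [610.0, -124.0, 129.9]
tool_rot: [0.099, 0.995, -0.001, 0.003]
contact_force: [0.5, -0.7, 0.6]
grip_width: 1.0
```

```bash
cat > look.py <<'E'
from h import *
import sys
c=manip.get_calibration("wrist");p,d=manip.camera("wrist");cv2.imwrite("pics/%s.png"%sys.argv[1],p)
P=cloud(c,d); hsv=cv2.cvtColor(p,cv2.COLOR_BGR2HSV)
S={"green":(40,85,90,255),"blue":(100,130,90,255),"steel":(0,180,0,60)}
for a in sys.argv[2:]:
    n,x,y=a.split(","); lo,hi,s0,s1=S[n]
    m=(P[...,2]>54)&(P[...,2]<80)&(abs(P[...,0]-float(x))<40)&(abs(P[...,1]-float(y))<40)&(hsv[...,1]>=s0)&(hsv[...,1]<=s1)&(hsv[...,0]>=lo)&(hsv[...,0]<=hi)
    print(n,m.sum())
    if m.sum(): 
        z=np.percentile(P[m][:,2],95); Q=P[m]; Q=Q[Q[:,2]>z-5][:,:2].astype(np.float32); print(cv2.minAreaRect(Q),cv2.minEnclosingCircle(Q),"z",z)
E
python3 look.py w6 green,607,-122 ;python3 plan.py 445.4 -115.4 110 90
```

```text
green 1328
((608.9874877929688, -122.5592269897461), (29.415315628051758, 31.007774353027344), 77.93531036376953) ((608.7662353515625, -122.6304931640625), 20.482868194580078) z 67.14613914157653
t 13.48 tcp [ 611.5 -124.5  132.4] phi 78.6 w 0.998 F [2.3 0.5 1.9]
shift [ 0.1648 -0.0239  0.0206] turn -0.199 rows 4.0 j6 -1.74
```

View pics/w6.png

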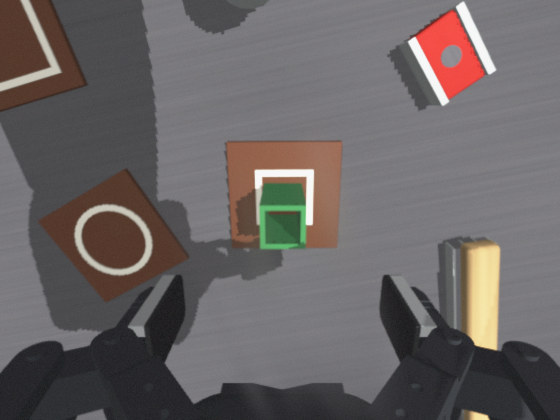

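The green tube stands at (608.9,-122.6), 2 mm off centre, within 1° and with its top at 67. Next is the round tube.

Request:
{"op": "play_rows", "data": {"steps": [[[0.163,-0.023,0.018],-0.199,1],[[0.163,-0.023,0.018],-0.199,1],[[0.163,-0.023,0.018],-0.199,1],[[0.163,-0.023,0.018],-0.199,1],[[0.163,-0.023,0.018],-0.199,1]]}}

```text
clock: 13.9
tcp_pos: [432.9, -109.4, 100.7]
tool_rot: [0.0, 1.0, 0.003, -0.007]
contact_force: [-0.5, 0.5, -2.8]
grip_width: 0.999
```

Request:
{"op": "play_rows", "data": {"steps": [[[0,0,0],0,1],[[0,0,0],0,1],[[0,0,0],0,1]]}}

```text
clock: 14.15
tcp_pos: [445.3, -114.3, 108.2]
tool_rot: [-0.0, 1.0, -0.001, 0.001]
contact_force: [-0.1, 0.5, 0.1]
grip_width: 1.001
```

```bash
python3 look.py w7 steel,445,-115 ;python3 plan.py 445.4 -115.4 17 90
```

```text
steel 1778
((444.78985595703125, -114.67282104492188), (47.32248306274414, 47.07670593261719), 24.23566436767578) ((444.8543395996094, -114.34357452392578), 24.034780502319336) z 61.1194798699249
t 14.2 tcp [ 445.5 -114.4  108.2] phi 90.0 w 0.996 F [ 0.2 -0.  -0.1]
shift [ 0.0003 -0.0009  0.0912] turn 0.0 rows 2.2 j6 -2.04
```

View pics/w7.png

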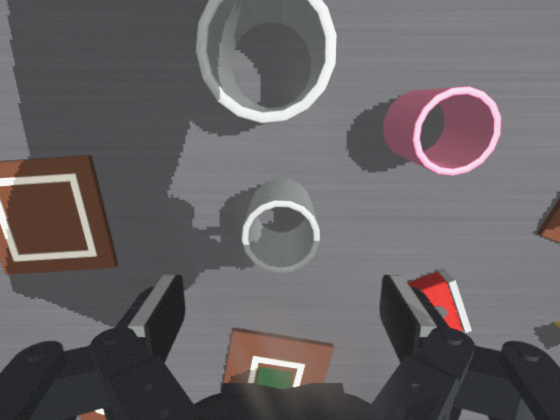

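```bash
python3 -c "
from h import *
print(manip.get_calibration('wrist')['pose'].round(2), manip.sense()['tcp_pos'])"
```

```text
[[-0.0000e+00  9.5000e-01  3.1000e-01  3.6547e+02]
 [ 1.0000e+00  0.0000e+00  0.0000e+00 -1.1350e+02]
 [-0.0000e+00  3.1000e-01 -9.5000e-01  2.5086e+02]
 [ 0.0000e+00  0.0000e+00  0.0000e+00  1.0000e+00]] [ 445.4748181  -114.35749811  108.18196915]
```

The round steel tube is centred between the jaws at (281,237), Ø48, at (444.8,-114.5). The camera body stays at least 75 mm above the big tube.

Request:
{"op": "play_rows", "data": {"steps": [[[0,0,0.02],0,1],[[0,0,0.05],0,1],[[0,0,0.075],0,1],[[0,0,0.09],0,1],[[0,0,0.09],0,1]]}}

```text
clock: 14.62
tcp_pos: [442.2, -112.7, 13.9]
tool_rot: [-0.0, 1.0, 0.001, -0.003]
contact_force: [0.2, 0.9, -0.9]
grip_width: 0.999
```

Request:
{"op": "play_rows", "data": {"steps": [[[0,0,0],0,1],[[0,0,0],0,1],[[0,0,0],0,-1],[[0,0,0],0,-1],[[0,0,0],0,-1]]}}

```text
clock: 15.03
tcp_pos: [444.4, -114.0, 18.1]
tool_rot: [-0.0, 1.0, -0.001, 0.001]
contact_force: [0.8, -0.5, 0.6]
grip_width: 0.604
```

Request:
{"op": "play_rows", "data": {"steps": [[[0,0,0],0,-1],[[0,0,0],0,-1],[[0,0,0],0,-1],[[0,0,0],0,-1],[[0,0,0],0,-1]]}}

```text
clock: 15.45
tcp_pos: [444.5, -114.1, 18.2]
tool_rot: [-0.0, 1.0, -0.001, 0.001]
contact_force: [-0.8, 0.1, 6.6]
grip_width: 0.541
```

Request:
{"op": "play_rows", "data": {"steps": [[[0,0,-0.01],0,-1],[[0,0,-0.03],0,-1],[[0,0,-0.06],0,-1],[[0,0,-0.09],0,-1],[[0,0,-0.11],0,-1]]}}

```text
clock: 15.87
tcp_pos: [443.5, -113.4, 129.2]
tool_rot: [-0.0, 1.0, -0.0, 0.001]
contact_force: [1.2, -0.9, -2.5]
grip_width: 0.547
```

Request:
{"op": "play_rows", "data": {"steps": [[[0,0,0],0,-1],[[0,0,0],0,-1],[[0,0,0],0,-1]]}}

```text
clock: 16.12
tcp_pos: [442.0, -112.8, 125.1]
tool_rot: [-0.0, 1.0, 0.001, -0.002]
contact_force: [-0.2, 0.3, -3.7]
grip_width: 0.542
```

```bash
python3 look.py w8; python3 plan.py 615.4 -270.2 130 90; python3 plan.py 615.4 -270.2 130 60
```

```text
t 16.17 tcp [ 441.8 -112.7  124.7] phi 90.0 w 0.538 F [ 1.3 -0.5 -2.2]
shift [-0.1736 -0.1575 -0.0064] turn 0.0 rows 5.6 j6 -2.04
t 16.17 tcp [ 441.8 -112.7  124.7] phi 90.0 w 0.538 F [ 1.3 -0.5 -2.2]
shift [-0.1736 -0.1575 -0.0064] turn 0.524 rows 5.6 j6 -2.04
```

View pics/w8.png

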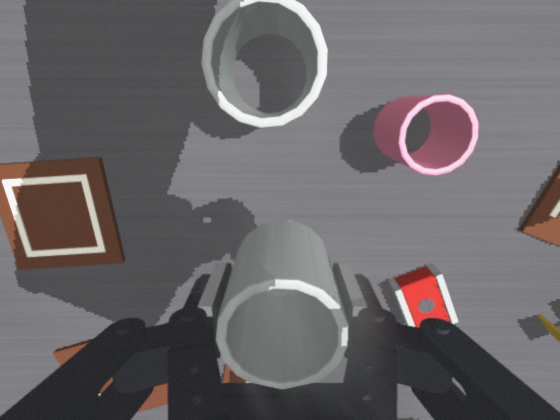

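Request:
{"op": "play_rows", "data": {"steps": [[[-0.173,-0.157,-0.002],0,-1],[[-0.173,-0.157,-0.002],0,-1],[[-0.173,-0.157,-0.002],0,-1],[[-0.173,-0.157,-0.002],0,-1],[[-0.173,-0.157,-0.002],0,-1]]}}

```text
clock: 16.58
tcp_pos: [597.6, -254.0, 125.2]
tool_rot: [-0.0, 1.0, 0.001, -0.002]
contact_force: [0.0, 0.7, -2.0]
grip_width: 0.542
```

Request:
{"op": "play_rows", "data": {"steps": [[[-0.019,-0.018,0],0,-1],[[-0.019,-0.018,0],0,-1],[[-0.019,-0.018,0],0,-1],[[-0.019,-0.018,0],0,-1]]}}

```text
clock: 16.92
tcp_pos: [615.2, -270.4, 125.6]
tool_rot: [-0.0, 1.0, 0.002, -0.002]
contact_force: [-0.5, -0.3, -1.7]
grip_width: 0.542
```

```bash
python3 plan.py 615.4 -270.2 30 90
```

```text
t 16.92 tcp [ 615.2 -270.4  125.6] phi 90.0 w 0.542 F [-0.5 -0.3 -1.7]
shift [-0.0007 -0.0001  0.0956] turn 0.0 rows 2.3 j6 -2.14
```

Request:
{"op": "play_rows", "data": {"steps": [[[0,0,0.03],0,-1],[[0,0,0.06],0,-1],[[0,0,0.085],0,-1],[[0,0,0.095],0,-1],[[0,0,0.095],0,-1]]}}

```text
clock: 17.33
tcp_pos: [613.3, -268.7, 29.2]
tool_rot: [-0.0, 1.0, 0.003, -0.004]
contact_force: [0.6, 0.4, -3.0]
grip_width: 0.541
```

Request:
{"op": "play_rows", "data": {"steps": [[[0,0,0],0,-1],[[0,0,0],0,-1],[[0,0,0.001],0,-1],[[0,0,0.001],0,-1],[[0,0,0.001],0,-1]]}}

```text
clock: 17.75
tcp_pos: [617.5, -272.0, 34.3]
tool_rot: [-0.0, 1.0, -0.001, 0.001]
contact_force: [-0.6, 0.2, -1.7]
grip_width: 0.542
```

Request:
{"op": "play_rows", "data": {"steps": [[[0.001,0.001,0.003],0,-1],[[0.001,0.001,0.006],0,-1],[[0.001,0.001,0.008],0,-1],[[0.001,0.001,0.008],0,-1],[[0.001,0.001,0.008],0,-1]]}}

```text
clock: 18.17
tcp_pos: [615.7, -270.4, 24.5]
tool_rot: [-0.0, 1.0, 0.0, -0.0]
contact_force: [-0.3, 0.4, -3.2]
grip_width: 0.546
```

Request:
{"op": "play_rows", "data": {"steps": [[[0,0,0.001],0,-1],[[0,0,0.001],0,-1],[[0,0,0.001],0,-1]]}}

```text
clock: 18.42
tcp_pos: [615.8, -270.5, 24.4]
tool_rot: [-0.0, 1.0, 0.0, -0.0]
contact_force: [-2.5, 1.6, 2.9]
grip_width: 0.539
```

Request:
{"op": "play_rows", "data": {"steps": [[[0,0,0],0,0.3],[[0,0,0],0,0.5],[[0,0,0],0,1],[[0,0,0],0,1],[[0,0,0],0,1]]}}

```text
clock: 18.83
tcp_pos: [615.9, -270.6, 23.8]
tool_rot: [-0.0, 1.0, -0.0, 0.0]
contact_force: [0.2, 0.4, -1.8]
grip_width: 0.998
```

Request:
{"op": "play_rows", "data": {"steps": [[[0,0,0],0,1],[[0,0,-0.02],0,1],[[0,0,-0.05],0,1],[[0,0,-0.085],0,1],[[0,0,-0.1],0,1]]}}

```text
clock: 19.25
tcp_pos: [617.9, -271.8, 128.9]
tool_rot: [-0.0, 1.0, -0.002, 0.003]
contact_force: [0.6, -0.5, 1.1]
grip_width: 1.001
```

```bash
python3 look.py w9 steel,615,-270 green,608,-122 ;python3 plan.py 597.1 294.3 140 82
```

```text
steel 1936
((616.5230102539062, -269.95904541015625), (46.9232063293457, 47.54640579223633), 41.964332580566406) ((616.4562377929688, -269.71575927734375), 23.998918533325195) z 67.04691330558227
green 2189
((608.5079345703125, -122.50302124023438), (32.010643005371094, 30.637046813964844), 78.51089477539062) ((608.3118896484375, -122.66668701171875), 21.469764709472656) z 67.29301491158509
t 19.3 tcp [ 619.2 -272.5  131.5] phi 90.0 w 0.997 F [ 1.3 -1.   2.3]
shift [ 0.0218  0.5668 -0.0123] turn 0.14 rows 13.6 j6 -2.14
```

View pics/w9.png

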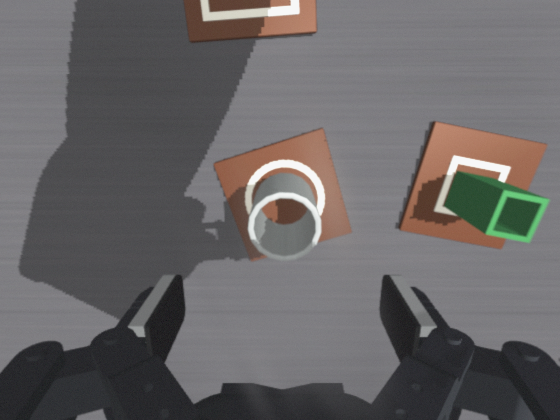

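The round tube stands in its circle, about 1 mm off. Next is the blue square.

Request:
{"op": "play_rows", "data": {"steps": [[[0.021,0.566,-0.012],0.14,1],[[0.021,0.566,-0.012],0.14,1],[[0.021,0.566,-0.012],0.14,1],[[0.021,0.566,-0.012],0.14,1],[[0.021,0.566,-0.012],0.14,1]]}}

```text
clock: 19.72
tcp_pos: [607.1, -60.5, 127.0]
tool_rot: [0.07, 0.998, 0.0, -0.001]
contact_force: [1.8, 0.1, 0.0]
grip_width: 1.002
```

```bash
python3 plan.py 597.1 294.3 140 82
```

```text
t 19.72 tcp [607.1 -60.5 127. ] phi 82.0 w 1.002 F [1.8 0.1 0. ]
shift [ 0.0596  0.35   -0.0128] turn -0.001 rows 8.5 j6 -1.7
```

Request:
{"op": "play_rows", "data": {"steps": [[[0.059,0.35,-0.008],0,1],[[0.059,0.35,-0.008],0,1],[[0.059,0.35,-0.008],0,1],[[0.059,0.35,-0.008],0,1],[[0.059,0.35,-0.008],0,1]]}}

```text
clock: 20.13
tcp_pos: [601.4, 147.8, 131.7]
tool_rot: [0.07, 0.998, -0.0, -0.001]
contact_force: [0.9, -0.6, -0.1]
grip_width: 0.999
```

Request:
{"op": "play_rows", "data": {"steps": [[[0.024,0.144,0],0,1],[[0.024,0.144,0],0,1],[[0.024,0.144,0],0,1],[[0.024,0.144,0],0,1],[[0.024,0.144,0],0,1]]}}

```text
clock: 20.55
tcp_pos: [597.2, 296.3, 131.6]
tool_rot: [0.067, 0.998, 0.0, -0.001]
contact_force: [-0.7, -1.0, 0.3]
grip_width: 1.002
```

Request:
{"op": "play_rows", "data": {"steps": [[[0,0,0],0,1],[[0,0,0],0,1]]}}

```text
clock: 20.72
tcp_pos: [598.3, 291.0, 131.8]
tool_rot: [0.07, 0.998, -0.001, -0.001]
contact_force: [-0.1, -0.2, -0.0]
grip_width: 1.001
```

```bash
python3 look.py w10 blue,597,294; python3 plan.py 597.1 294.3 110 82
```

```text
blue 1969
((597.126708984375, 296.1075744628906), (50.10415267944336, 50.44084930419922), 81.7997817993164) ((596.8126220703125, 296.17047119140625), 34.82868957519531) z 61.302894649305465
t 20.77 tcp [598.5 290.5 132. ] phi 81.9 w 1.0 F [-0.7 -0.4 -0.1]
shift [0.0019 0.0036 0.022 ] turn -0.001 rows 0.5 j6 -1.13
```

View pics/w10.png

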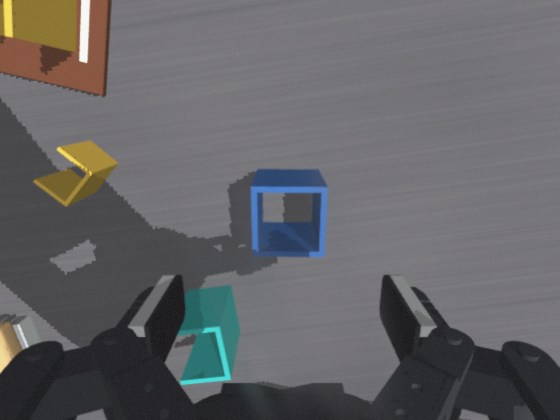

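Request:
{"op": "play_rows", "data": {"steps": [[[0.002,0.004,0.03],0,1],[[0.002,0.004,0.06],0,1],[[0.002,0.004,0.09],0,1],[[0.002,0.004,0.112],0,1],[[0.002,0.004,0.114],0,1]]}}

```text
clock: 21.18
tcp_pos: [593.5, 292.8, 12.8]
tool_rot: [0.071, 0.997, -0.002, -0.005]
contact_force: [-0.7, 0.0, -0.6]
grip_width: 1.004
```

Request:
{"op": "play_rows", "data": {"steps": [[[0,0,0],0,1],[[0,0,0],0,1],[[0,0,0],0,1]]}}

```text
clock: 21.43
tcp_pos: [599.2, 296.0, 21.6]
tool_rot: [0.07, 0.998, 0.001, 0.002]
contact_force: [0.5, 0.0, 0.2]
grip_width: 1.002
```

```bash
python3 plan.py 597.1 295.3 17 82
```

```text
t 21.43 tcp [599.2 296.   21.6] phi 81.9 w 1.002 F [0.5 0.  0.2]
shift [ 0.002  -0.001   0.0046] turn -0.001 rows 0.1 j6 -1.12
```

Request:
{"op": "play_rows", "data": {"steps": [[[0.001,0,0.001],0,-1],[[0.001,0,0.001],0,-1],[[0.001,0,0.001],0,-1],[[0.001,0,0.001],0,-1],[[0.001,0,0.001],0,-1]]}}

```text
clock: 21.85
tcp_pos: [597.0, 296.5, 19.2]
tool_rot: [0.07, 0.998, 0.0, 0.001]
contact_force: [0.0, 0.2, 4.7]
grip_width: 0.578
```

Request:
{"op": "play_rows", "data": {"steps": [[[0,0,0],0,-1],[[0,0,0],0,-1],[[0,0,0],0,-1]]}}

```text
clock: 22.1
tcp_pos: [597.0, 296.5, 19.2]
tool_rot: [0.07, 0.998, 0.0, 0.001]
contact_force: [-1.0, 0.2, 6.1]
grip_width: 0.575
```

Request:
{"op": "play_rows", "data": {"steps": [[[0,0,-0.01],0,-1],[[0,0,-0.03],0,-1],[[0,0,-0.06],0,-1],[[0,0,-0.09],0,-1],[[0,0,-0.11],0,-1]]}}

```text
clock: 22.52
tcp_pos: [596.2, 296.3, 129.8]
tool_rot: [0.07, 0.998, 0.0, 0.0]
contact_force: [0.6, 1.0, -1.6]
grip_width: 0.577
```

Request:
{"op": "play_rows", "data": {"steps": [[[0,0,0],0,-1],[[0,0,0],0,-1],[[0,0,0],0,-1]]}}

```text
clock: 22.77
tcp_pos: [594.5, 295.6, 125.2]
tool_rot: [0.07, 0.998, -0.001, -0.002]
contact_force: [-0.6, -0.1, -3.2]
grip_width: 0.578
```

```bash
python3 inhand.py 100 130 w11; python3 plan.py 452.3 -296.1 130 94
```

```text
tool z range [-42.  -41.1 -26.1   5.5  17.2]
all rect ((0.439056396484375, 0.7945232391357422), (50.66786193847656, 50.14163589477539), 89.97525024414062) x pct [-22.4  -2.1  25. ]
rim rect 6125 ((0.4656982421875, 0.7720546722412109), (50.741851806640625, 49.998756408691406), 89.73655700683594) x [-22.9  10.7  25. ] y [-24.    0.9  25.6]
t 22.82 tcp [594.2 295.5 124.5] phi 82.0 w 0.582 F [-0.   0.5 -4.2]
shift [ 0.0581 -0.6056 -0.0037] turn -0.21 rows 14.6 j6 -1.12
```

View pics/w11.png

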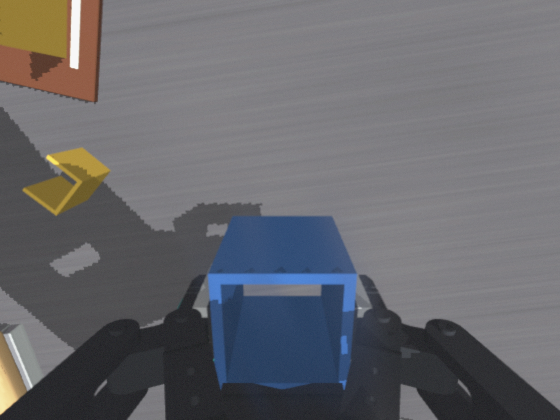

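Request:
{"op": "play_rows", "data": {"steps": [[[0.058,-0.606,-0.012],-0.21,-1],[[0.058,-0.606,-0.012],-0.21,-1],[[0.058,-0.606,-0.012],-0.21,-1],[[0.058,-0.606,-0.012],-0.21,-1],[[0.058,-0.606,-0.012],-0.21,-1]]}}

```text
clock: 23.23
tcp_pos: [545.2, 92.1, 129.2]
tool_rot: [-0.035, 0.999, 0.0, -0.002]
contact_force: [1.0, -0.5, -3.0]
grip_width: 0.58
```

```bash
python3 plan.py 452.3 -296.1 135 94
```

```text
t 23.23 tcp [545.2  92.1 129.2] phi 94.1 w 0.58 F [ 1.  -0.5 -3. ]
shift [ 0.1202 -0.3806 -0.0054] turn 0.001 rows 9.6 j6 -1.66
```

Request:
{"op": "play_rows", "data": {"steps": [[[0.12,-0.381,-0.004],0,-1],[[0.12,-0.381,-0.004],0,-1],[[0.12,-0.381,-0.004],0,-1],[[0.12,-0.381,-0.004],0,-1],[[0.12,-0.381,-0.004],0,-1]]}}

```text
clock: 23.65
tcp_pos: [496.9, -110.1, 131.7]
tool_rot: [-0.035, 0.999, 0.001, -0.002]
contact_force: [1.5, -0.8, -2.7]
grip_width: 0.581
```

```bash
python3 plan.py 452.3 -296.1 135 94
```

```text
t 23.65 tcp [ 496.9 -110.1  131.7] phi 94.0 w 0.581 F [ 1.5 -0.8 -2.7]
shift [ 0.0576 -0.1824 -0.0034] turn 0.001 rows 4.6 j6 -2.06
```

Request:
{"op": "play_rows", "data": {"steps": [[[0.058,-0.182,-0.003],0,-1],[[0.058,-0.182,-0.003],0,-1],[[0.058,-0.182,-0.003],0,-1],[[0.058,-0.182,-0.003],0,-1],[[0.058,-0.182,-0.003],0,-1]]}}

```text
clock: 24.07
tcp_pos: [451.8, -297.5, 135.0]
tool_rot: [-0.034, 0.999, 0.001, -0.001]
contact_force: [0.8, 0.6, -2.8]
grip_width: 0.573
```

Request:
{"op": "play_rows", "data": {"steps": [[[0,0,0],0,-1],[[0,0,0],0,-1],[[0,0,0],0,-1]]}}

```text
clock: 24.32
tcp_pos: [453.1, -293.3, 135.0]
tool_rot: [-0.035, 0.999, 0.002, -0.001]
contact_force: [-0.1, 0.4, -2.9]
grip_width: 0.583
```

```bash
python3 plan.py 452.3 -296.1 32 94
```

```text
t 24.32 tcp [ 453.1 -293.3  135. ] phi 94.0 w 0.583 F [-0.1  0.4 -2.9]
shift [ 0.0008 -0.0031  0.103 ] turn -0.0 rows 2.5 j6 -2.4
```

Request:
{"op": "play_rows", "data": {"steps": [[[0,-0.002,0.03],0,-1],[[0,-0.002,0.06],0,-1],[[0,-0.002,0.085],0,-1],[[0,-0.002,0.1],0,-1],[[0,-0.002,0.102],0,-1]]}}

```text
clock: 24.73
tcp_pos: [451.8, -292.2, 30.3]
tool_rot: [-0.036, 0.999, 0.004, -0.003]
contact_force: [-0.2, 0.6, -3.0]
grip_width: 0.584
```

Request:
{"op": "play_rows", "data": {"steps": [[[0,0,0],0,-1],[[0,0,0],0,-1],[[0,0,0],0,-1],[[0,0,0],0,-1],[[0,0,0],0,-1]]}}

```text
clock: 25.15
tcp_pos: [455.0, -297.2, 36.5]
tool_rot: [-0.035, 0.999, -0.001, 0.001]
contact_force: [-0.1, -0.1, -4.4]
grip_width: 0.582
```

```bash
python3 plan.py 452.3 -296.1 27 94
```

```text
t 25.15 tcp [ 455.  -297.2   36.5] phi 94.0 w 0.582 F [-0.1 -0.1 -4.4]
shift [0.0027 0.0013 0.0095] turn 0.001 rows 0.2 j6 -2.41
```

Request:
{"op": "play_rows", "data": {"steps": [[[0.002,0.001,0.003],0,-1],[[0.002,0.001,0.006],0,-1],[[0.002,0.001,0.009],0,-1],[[0.002,0.001,0.009],0,-1],[[0.002,0.001,0.009],0,-1]]}}

```text
clock: 25.57
tcp_pos: [452.0, -295.6, 25.7]
tool_rot: [-0.035, 0.999, 0.0, -0.0]
contact_force: [0.7, -0.0, -2.2]
grip_width: 0.578
```

Request:
{"op": "play_rows", "data": {"steps": [[[0,0,0.001],0,-1],[[0,0,0.001],0,-1],[[0,0,0.001],0,-1]]}}

```text
clock: 25.82
tcp_pos: [452.3, -295.9, 25.2]
tool_rot: [-0.035, 0.999, -0.0, 0.0]
contact_force: [-0.4, -0.1, -1.7]
grip_width: 0.583
```

Request:
{"op": "play_rows", "data": {"steps": [[[0,0,0.001],0,-1],[[0,0,0.001],0,-1],[[0,0,0.001],0,-1]]}}

```text
clock: 26.07
tcp_pos: [452.3, -295.9, 25.2]
tool_rot: [-0.035, 0.999, 0.0, -0.0]
contact_force: [-2.9, 1.4, 5.9]
grip_width: 0.578
```

Request:
{"op": "play_rows", "data": {"steps": [[[0,0,0],0,0.3],[[0,0,0],0,0.5],[[0,0,0],0,1],[[0,0,0],0,1],[[0,0,0],0,1]]}}

```text
clock: 26.48
tcp_pos: [452.3, -295.9, 24.1]
tool_rot: [-0.035, 0.999, -0.0, 0.0]
contact_force: [-0.3, -0.6, -0.0]
grip_width: 0.995
```

Request:
{"op": "play_rows", "data": {"steps": [[[0,0,0],0,1],[[0,0,-0.02],0,1],[[0,0,-0.05],0,1],[[0,0,-0.085],0,1],[[0,0,-0.12],0,1]]}}

```text
clock: 26.9
tcp_pos: [451.6, -295.2, 144.6]
tool_rot: [-0.035, 0.999, 0.001, -0.001]
contact_force: [1.3, -0.4, 0.2]
grip_width: 1.002
```

Request:
{"op": "play_rows", "data": {"steps": [[[0,0,-0.04],0,1],[[0,0,-0.08],0,1],[[0,0,-0.08],0,1],[[0,0,-0.08],0,1]]}}

```text
clock: 27.23
tcp_pos: [453.6, -297.1, 228.0]
tool_rot: [-0.035, 0.999, -0.003, 0.003]
contact_force: [-0.3, -0.9, -0.7]
grip_width: 0.996
```

```bash
python3 look.py w12 blue,452,-296
python3 - <<'E'
from h import *
p,d=manip.camera("top"); cv2.imwrite("pics/top9.png",p); p2,_=manip.camera("scene"); cv2.imwrite("pics/scene9.png",p2)
c=manip.get_calibration("top"); P=cloud(c,d); hsv=cv2.cvtColor(p,cv2.COLOR_BGR2HSV)
for n,lo,hi,s0,s1,x,y in (("chan",18,32,90,255,438,143),("green",40,85,90,255,607,-122),("blue",100,130,90,255,452,-296),("round",0,180,0,60,615,-270)):
    m=(P[...,2]>58)&(P[...,2]<80)&(abs(P[...,0]-x)<45)&(abs(P[...,1]-y)<45)
    print(n,m.sum(),cv2.minAreaRect(P[m][:,:2].astype(np.float32)),np.percentile(P[m][:,2],90))
for l in ("set_block","brush"): print(l,[np.round(r["location"]) for r in manip.tip_of(l,"top")[:1]])
print(manip.sense()["contact_force"],manip.sense()["clock"])
E
```

```text
blue 1055
((452.5452575683594, -294.93792724609375), (49.57863235473633, 49.04364776611328), 4.169110298156738) ((452.3365478515625, -294.648193359375), 34.32166290283203) z 67.47271346987719
chan 140 ((438.4893493652344, 142.20166015625), (50.620628356933594, 39.63177490234375), 70.21635437011719) 68.66685602782209
green 113 ((608.1189575195312, -123.57777404785156), (30.69149398803711, 30.910015106201172), 77.43550872802734) 68.05190947057038
blue 170 ((452.858154296875, -295.0555725097656), (49.624107360839844, 52.09587478637695), 4.532661437988281) 68.45997341264166
round 161 ((615.9627685546875, -269.38232421875), (46.2910270690918, 46.428653717041016), 28.277599334716797) 68.28160275981406
set_block [array([526.,   9.,  -0.])]
brush [array([782.,  22.,  -1.])]
[-0.1508021   0.86353912 -0.37612928] 27.4833
```

View pics/top9.png

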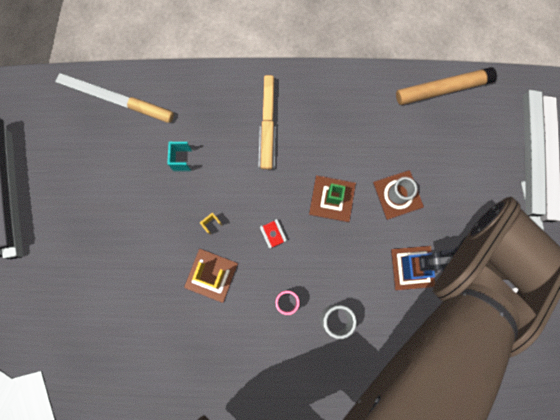

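View pics/scene9.png

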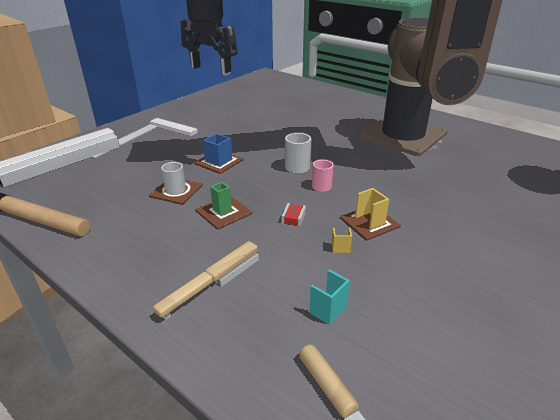

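Both pictures show all four pieces upright inside their outlines. In the top view they are at (211,272), (334,196), (402,190) and (417,268). The channel's open side points the same way as the U's, and the block and brush have not moved.

```bash
python3 -c "
from rig import manip
print(manip.close_job())"
```

```text
the job is handed in; nothing more can be done
None
```

All four pieces are standing on their own plates, let go, and the job is handed in at 27.5 s of robot time.

I moved the large yellow channel, the green square, the smaller bright steel tube and the blue square, in that order. Each was lowered until the force reading showed contact, then released.

The last wrist and top camera measurements came out well inside the limits (12 mm, 0.2 rad):

| Piece | Distance from its place | Turn error | Top height |
|---|---|---|---|
| Channel | about 1 mm | under 1° | 66–69 mm |
| Green square | about 2 mm | 0.4–1.5° | 67–68 mm |
| Round tube | about 1 mm | – | 67–68 mm |
| Blue square | about 1 mm | under 1° | 67–68 mm |

- **Height:** the expected top height is 66 mm (6 mm plate plus 60 mm piece). The small excess is about the same as the cameras showed for pieces on the bench, so I read it as camera error.
- **Channel:** its open side points the same way as the U's.
- **Block and brush:** they read within 1–2 mm of where they started, which is below what the networks can resolve.
- **Arm:** it was clear at about 228 mm with no contact force.

No check failed, and the two cameras agreed to within about 1–1.5 mm.

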